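# Reset the interlock with its button pair, then start

## Task

Reset the safety interlock of the board cutter: with one fingertip on each, press the two round buttons of the double box fully down together, hold both down for three seconds and let them come up again; then press the square start key on its own box fully down and let it go. Work by pressing only: do not lift or shove the boxes, do not touch the box with the mushroom-headed stop button, and do not disturb the small things lying around.

Things in the scene. Friction and masses are not known exactly. Their poses are not given: they have to be found in the camera images.
- reset_box: loose flat-bottomed grey metal box, 85 (own x) x 140 (own y) mm, lid 45 mm above the bench, 1.2 to 2 kg; origin at the centre of its underside. On its lid stand two equal round black buttons, 64 mm apart centre to centre along the box's own y axis, and a tiny white lamp dome (5 mm high, does not move) beside them
- reset_a_top (a point): centre of the flat top of one round reset button (at own +y of the box): cap 30 mm diameter, top 62 mm above the bench when up, standing 13 mm over its steel bezel (bezel 38 mm diameter)
- reset_b_top (a point): the same for the other round reset button (at own -y of the box)
- reset_a (a joint): how far that reset button is pressed down, m: 0 up, 0.008 at its stop; sprung, about 1 N to start it and 4 N to reach the stop, comes up by itself; counts as pressed beyond 0.005
- reset_b (a joint): the same for the other reset button
- start_box: loose grey metal box, 80x80 mm, lid 45 mm above the bench, 0.7 to 1.2 kg; origin at the centre of its underside. One square black key on its lid
- start_key_top (a point): centre of the flat top of the square start key: 28x28 mm, sides along the box's own axes, top 62 mm above the bench when up, standing 13 mm over its square steel bezel
- start_key (a joint): how far the start key is pressed down, m: 0 up, 0.008 at its stop; same spring as the reset buttons; counts as pressed beyond 0.005
- stop_box: loose grey metal box, 80x80 mm, like the start box, but with one black mushroom-headed stop button on its lid (40 mm diameter, top 77 mm above the bench): not to be touched; origin at the centre of its underside
- thread_reel: bystander: reel of white thread, 36 mm diameter, 45 mm tall, standing; origin under its centre
- ink_pad: bystander: shut red stamp pad tin, 57x89x16 mm; origin under its centre
- needle_tin: bystander: round metal needle tin, 46 mm diameter, 21 mm tall; origin under its centre
- eraser: bystander: blue and white eraser, 21x42x13 mm; origin under its centre
- bulldog_clip: bystander: steel clip, 40x30x39 mm; origin under its centre
- bone_folder: bystander: flat bone folder, 22x150x9 mm; origin under its centre
- stop_knob (a joint): how far the mushroom stop button is pressed down, m: 0 up, 0.008 down
There are look-alikes about, which are no part of the job. What is shaped like the start_box but blue or yellow is not meant.

How it is judged:
On the way, in this order (a step that is already met when the one before it is completed fails the run):
1. both round reset buttons are held down together by the fingers for 2.5 s without a break (each beyond 5 mm) (value of joint each of reset_a, reset_b above 0.005 m and contact force between the fingers and reset_box above 2 N), for 2.5 s.
2. with both reset buttons up again, the square start key is pressed beyond 5 mm by the fingers (value of joint each of reset_a, reset_b below 0.0015 m and value of joint start_key above 0.005 m and contact force between the fingers and start_box above 1 N), for 0.1 s.
At the end, for the whole second after the job is handed in: All four buttons are up again (within 1.5 mm), each box stands level and at rest within 25 mm of where it was, and the small things lie within 20 mm of where they were (value of joint each of reset_a, reset_b, start_key, stop_knob below 0.0015 m and distance of each of reset_box, start_box, stop_box from where it was at the start of the episode below 0.025 m and angle between each of reset_box, start_box, stop_box's own z axis and vertical below 0.05 rad and linear speed of each of reset_box, start_box, stop_box below 0.02 m/s and distance of each of thread_reel, ink_pad, needle_tin, eraser, bulldog_clip, bone_folder from where it was at the start of the episode below 0.02 m); the robot touches nothing.
It fails at once if one reset button is pressed without the other (one beyond 6 mm, the other under 1.5 mm) ((value of joint reset_a above 0.006 m and value of joint reset_b below 0.0015 m) or (value of joint reset_b above 0.006 m and value of joint reset_a below 0.0015 m)).
It fails at once if the start key is pressed (beyond 4 mm) while a reset button is down (value of joint start_key above 0.004 m and value of joint any of reset_a, reset_b above 0.004 m).
It fails at once if the stop box or its button is touched by the robot (contact force between any of the arm, the fingers and stop_box above 0.5 N or value of joint stop_knob above 0.002 m).
It fails at once if a box is lifted (more than 10 mm), tipped or shoved (more than 25 mm) (height (world z) of any of reset_box, start_box, stop_box above 0.01 m or angle between any of reset_box, start_box, stop_box's own z axis and vertical above 0.15 rad or distance of any of reset_box, start_box, stop_box from where it was at the start of the episode above 0.025 m).
It fails at once if a small thing lying around is displaced by more than 20 mm (distance of any of thread_reel, ink_pad, needle_tin, eraser, bulldog_clip, bone_folder from where it was at the start of the episode above 0.02 m).
It also fails if it takes over 48 s, if anything falls off the work surface, if the arm or the gripper's body presses on something with over 40 N, if the wrist force passes 120 N, or if a joint passes its speed limit or range.

## Robot

A 6-joint arm with a two-finger parallel gripper is mounted at the origin on a cart in front of the work surface, level with it; the furniture and walls round the work are solid. World frame = base frame: x ahead of the robot, y to its left, z up, the work surface at z = 0. Lengths are in m, angles in rad, forces in N, time in s.
With the tool pointing down it reaches from about 0.3 to 0.775 m from the base axis. Payload 14.6 kg.
Tool frame: the origin (TCP) lies at the very end of the fingers, on their centre line; the grasp point (between the pads) lies 19 mm behind it; z points along the fingers, y is the line along which they close (so a half turn about z gives the same grasp; the last joint's range is limited). The gripper opens to 94 mm and grips with 3 to 60 N. Pads are 16 mm wide; open, the fingers measure 119 mm over their backs; the gripper's body (75 mm by 177 mm) begins 78 mm behind the grasp point.
Start: joints at [1.242, 0.3, 1.521, -0, 1.321, -0.067], TCP at [0.142, 0.531, 0.205] pointing down, gripper open.
Joint ranges: [-3.03, 3.03], [-0.79, 2.21], [0.23, 2.52], [-1.04, 4.18], [0, 3.07], [-2.55, 2.55]. Speed limits (rad/s): [2.22, 2.22, 2.57, 3.14, 3.14, 3.14].

## Interface

Orientations are given as [roll, pitch, yaw] about the fixed x, y, z axes, in that order (R = Rz(yaw) Ry(pitch) Rx(roll)).
In Python, from station import ctrl gives the robot as it stands.
- The arm moves only by the tool carry_out, never from a script. Its argument "motion" is text: rows parted by semicolons, each of 7 numbers parted by spaces: the shift along the world's x, y, z in m, then the turn, a rotation vector about the world's x, y, z in degrees, then the closure in counts, from 0 (fully open) to 255 (shut). In form: dx dy dz wx wy wz hand; .... A call has 1 to 20 rows; each row shifts and turns the commanded pose from where the row before left it; what a row does not reach is not made up. A row lasts 1/12 s, in which the tool goes at most 41.7 mm and 7.16 degrees, less where a joint would pass 70% of its speed; a pose out of reach is approached as far as the arm can. A call is refused whole if a number of a shift passes 0.0417 or a number of a turn 7.16, either way. A call with a gripper value outside its range is refused whole. The fingers move at their own pace and stop on an object; "grip_force" is the grip in N (left out, the last holds). Time passes only in rows, so rows that do not move let the fingers close. It gives the time, the measured TCP pose, the force, the opening and the grip force at its end, in the units of the state.
- ctrl.get_obs(): the state, without advancing time (a new reading comes with each control period).
- ctrl.camera(name): name is "scene" or "top" or "wrist"; returns a dict with "pixels" (480x640x3 uint8, red, green, blue), "range_z" (480x640 float32, m along the optical axis (not along the pixel's ray), 0 where there is no reading), "K" (3x3 intrinsics, pixels), "position" and "attitude" of the camera in the world. Camera axes: x right, y up, looking along -z (the intrinsics and any distortion apply to the point x, -y, -z); pixel columns grow to the right and rows downward; lengths in m; the calibration is good to about 2 mm. A picture is of the moment at which its call begins.
- ctrl.hand_in(): hands the job in; it is judged then, once.
The state is a dict: "time_s": time; "qpos": joint angles; "joint_vel": joint speeds; "tau": joint torques, N m; "ee_pos": TCP position; "eef_rot": TCP orientation; "force": force on the tool from outside, world axes, zero at the start; "moment": the same for the moment, N m; "grip_width": finger opening in m; "grip_force": force on a finger pad.
Only numpy, scipy, OpenCV 4.12 (cv2) and the standard library are available. Lean on these libraries where they do the work, as an engineer would, in place of code of your own. Each camera call takes 0.05 s, during which the arm holds its last target. There are 200 camera calls.

## Working session

There is one attempt and no reset: what is moved stays moved. The work goes in short steps, Python scripts to look and compute and a tool call to move; the robot and the scene stay as the last step left them, time stands still between calls to the robot, and variables do not carry over. Pictures are saved under pics/ and viewed, at most 10 in all, crops included, and the job is handed in when it is done.

Besides the shell and the picture viewer there is one more tool, called after "Call:" as name(argument=value, ...), one argument or row to a line, values as JSON. carry_out: Moves the arm, as the interface text tells. Its arguments: {"type":"object","properties":{"motion":{"type":"string"},"grip_force":{"type":"number"}},"required":["motion"]}

```bash
mkdir -p pics; cat > h.py <<'E'
import numpy as np,cv2
from station import ctrl
def snap(n,f):
    c=ctrl.camera(n); cv2.imwrite('pics/'+f+'.png',c['pixels'][:,:,::-1]); np.savez('pics/'+f+'.npz',**{k:np.array(v) for k,v in c.items()}); return c
E
python3 - <<'E'
from h import *
for n in('top','scene'):
    c=snap(n,n+'0'); print({k:(v if k not in('pixels','range_z') else 0) for k,v in c.items()})
print(ctrl.get_obs())
E
```

```text
{'pixels': 0, 'range_z': 0, 'K': array([[550.05522463,   0.        , 315.89226241],
       [  0.        , 550.05522463, 243.64827087],
       [  0.        ,   0.        ,   1.        ]]), 'position': array([ 0.45700491, -0.0142705 ,  1.09250848]), 'attitude': array([ 0.06893758,  0.01258639, -1.59064082])}
{'pixels': 0, 'range_z': 0, 'K': array([[520.10170838,   0.        , 318.97028143],
       [  0.        , 520.10170838, 234.91766532],
       [  0.        ,   0.        ,   1.        ]]), 'position': array([0.15441717, 0.53594891, 0.77417384]), 'attitude': array([ 0.78350848,  0.02033013, -2.5330699 ])}
{'time_s': 0.1, 'qpos': array([ 1.24241659e+00,  3.00414436e-01,  1.52147700e+00,  6.99785522e-06,
        1.32067329e+00, -6.66182004e-02]), 'joint_vel': array([-0.0001342 , -0.00171838, -0.00212861,  0.00072722,  0.00088166,
        0.00130865]), 'tau': array([ 4.07457683e-04, -5.32643831e+01, -3.53274000e+01,  7.08956877e-02,
        2.35681218e-02, -5.64030188e-05]), 'ee_pos': array([0.14227285, 0.53106141, 0.20496143]), 'eef_rot': array([-3.14062319e+00, -7.14733381e-05,  2.87982934e+00]), 'force': array([-0.3337516 , -0.15953314,  0.20398235]), 'moment': array([-0.00368446, -0.01579719, -0.03210932]), 'grip_force': 0.0, 'grip_width': 0.0940211510781521}
```

View pics/top0.png

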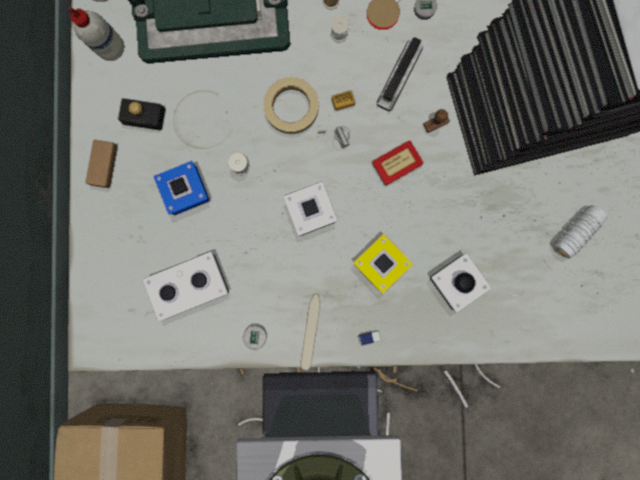

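View pics/scene0.png

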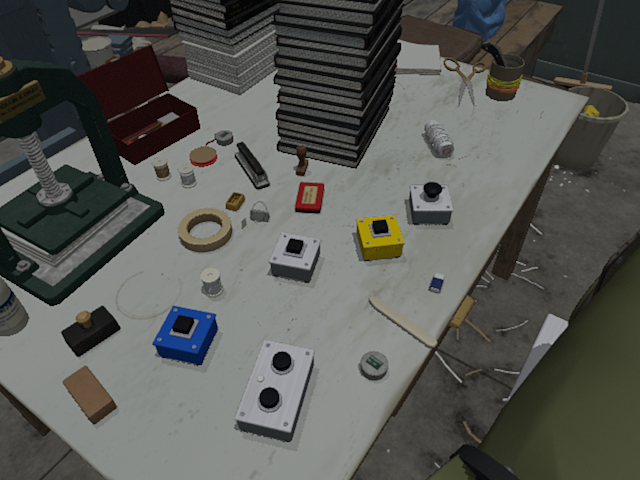

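The top view shows the double box with its buttons near (168,293) and (199,281), the grey start box key at (310,207), and the stop box at (464,282). The scene view has the same buttons at (282,361), (270,398), the start key at (296,245) and the stop button at (432,190). I'll triangulate these.

```bash
cat >> h.py <<'E'
from scipy.spatial.transform import Rotation as R
def blob(c,uv,r=22,th=60):
    g=c['pixels'].max(2); u,v=uv
    m=np.zeros(g.shape,np.uint8); m[v-r:v+r,u-r:u+r]=(g[v-r:v+r,u-r:u+r]<th)
    n,l,s,ce=cv2.connectedComponentsWithStats(m)
    i=l[v,u] or 1+np.argmin(np.hypot(*(ce[1:]-uv).T)); return ce[i],s[i],l==i
def ray(c,p):
    K=c['K']; d=np.array([(p[0]-K[0,2])/K[0,0],-(p[1]-K[1,2])/K[1,1],-1])
    return c['position'],R.from_euler('xyz',c['attitude']).as_matrix()@d
def onz(c,p,z):
    o,d=ray(c,p); return o+d*(z-o[2])/d[2]
def tri(a,p,b,q):
    o1,d1=ray(a,p);o2,d2=ray(b,q); s=np.linalg.lstsq(np.c_[d1,-d2],o2-o1,rcond=None)[0]
    A=o1+s[0]*d1;B=o2+s[1]*d2; return (A+B)/2,np.linalg.norm(A-B)
E
python3 - <<'E'
from h import *
np.set_printoptions(precision=4,suppress=True)
t=np.load('pics/top0.npz');s=np.load('pics/scene0.npz')
for n,a,b in[('A?',(168,293),(270,398)),('B?',(199,281),(282,361)),('start',(310,207),(296,245)),('stop',(464,282),(432,190))]:
    pa,sa,ma=blob(t,a);pb,sb,mb=blob(s,b)
    z=np.median(t['range_z'][ma]); o,d=ray(t,pa)
    print(n,pa,sa[2:],pb,sb[2:],'tri',*tri(t,pa,s,pb),'plane',onz(t,pa,.062),'depth',o+d*z)
# lid outlines: reset & start box
g=t['pixels'].min(2)
for n,(u,v),r in[('reset',(187,286),55),('start',(310,209),40)]:
    m=np.zeros(g.shape,np.uint8); m[v-r:v+r,u-r:u+r]=(g[v-r:v+r,u-r:u+r]>205)
    cs=max(cv2.findContours(m,0,2)[0],key=cv2.contourArea); q=cv2.boxPoints(cv2.minAreaRect(cs))
    w=np.array([onz(t,p,.045) for p in q]); print(n,w[:,:2],np.linalg.norm(np.diff(w,axis=0),axis=1),w.mean(0))
E
```

```text
A? [167.3374 292.3865] [ 15  14 163] [268.8975 397.5652] [ 20  22 322] tri [0.4424 0.279  0.0555] 0.00037533787114162433 plane [0.4427 0.2773 0.062 ] depth [0.4427 0.2773 0.062 ]
B? [198.5844 279.7792] [ 14  14 154] [281.461  360.8404] [ 18  19 282] tri [0.4649 0.2196 0.0563] 0.0006054467604997673 plane [0.4651 0.2185 0.062 ] depth [0.4651 0.2183 0.0627]
start [309.6855 207.3333] [ 16  16 159] [294.2764 246.0402] [ 17  15 199] tri [0.5981 0.0077 0.0555] 0.0003351422749164882 plane [0.5973 0.0076 0.062 ] depth [0.5973 0.0076 0.0621]
stop [464.1607 282.2951] [ 21  20 305] [432.0779 189.5974] [ 18  17 231] tri [ 0.4501 -0.2769  0.0648] 0.0009246126389391935 plane [ 0.4505 -0.2774  0.062 ] depth [ 0.4506 -0.2742  0.0747]Traceback (most recent call last):
  File "<stdin>", line 12, in <module>
ValueError: max() iterable argument is empty
```

The top-view points at z=62 mm agree with the depth reading, and the buttons come out 63 mm apart against a nominal 64 mm. Next I move above the reset pair, turn by +35.9° and set the fingers about 64 mm apart, centre to centre.

Call:
carry_out(
  motion="0.0195 -0.0177 0 0 0 2.24 115; 0.0195 -0.0177 0 0 0 2.24 115; 0.0195 -0.0177 0 0 0 2.24 115; 0.0195 -0.0177 0 0 0 2.24 115; 0.0195 -0.0177 0 0 0 2.24 115; 0.0195 -0.0177 0 0 0 2.24 115; 0.0195 -0.0177 0 0 0 2.24 115; 0.0195 -0.0177 0 0 0 2.24 115; 0.0195 -0.0177 0 0 0 2.24 115; 0.0195 -0.0177 0 0 0 2.24 115; 0.0195 -0.0177 0 0 0 2.24 115; 0.0195 -0.0177 0 0 0 2.24 115; 0.0195 -0.0177 0 0 0 2.24 115; 0.0195 -0.0177 0 0 0 2.24 115; 0.0195 -0.0177 0 0 0 2.24 115; 0.0195 -0.0177 0 0 0 2.24 115; 0 0 0 0 0 0 115; 0 0 0 0 0 0 115; 0 0 0 0 0 0 115",
)

```text
time_s: 1.68
ee_pos: [0.4539, 0.2483, 0.2052]
eef_rot: [3.141, -0.001, -2.779]
force: [0.2, 0.1, 0.5]
grip_width: 0.0519
grip_force: 0.0
```

```bash
python3 - <<'E'
from h import *
c=snap('wrist','w1'); print(c['K'],c['position'],c['attitude'])
E
```

```text
[[356.30264441   0.         323.66643639]
 [  0.         356.30264441 239.80522983]
 [  0.           0.           1.        ]] [0.3857168  0.22165935 0.38531018] [-2.54916056e-01 -3.35792485e-05  1.93262796e+00]
```

View pics/w1.png

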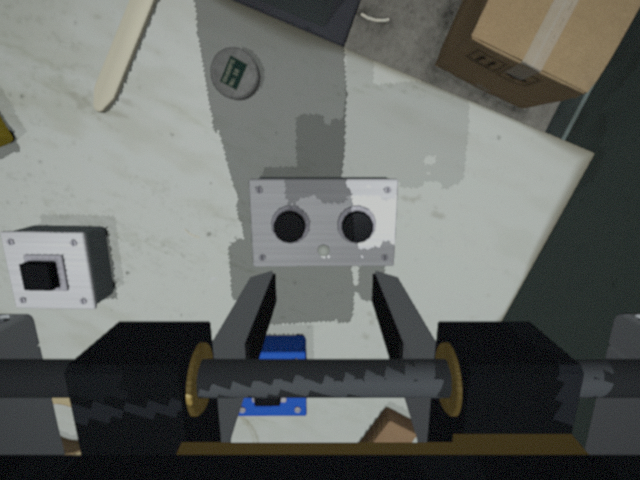

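The wrist view shows the two reset buttons level in the image at (290,226) and (356,226), with the fingertips open either side of them. I'll measure from here as the second view.

```bash
python3 - <<'E'
from h import *
np.set_printoptions(precision=4,suppress=True)
t=np.load('pics/top0.npz');w=np.load('pics/w1.npz')
P=[]
for n,a,b in[('B',(199,281),(290,226)),('A',(168,293),(356,226)),('start',(310,207),(42,275))]:
    pa,_,_=blob(t,a);pb,sb,mb=blob(w,b,24,45)
    p=onz(w,pb,.062);P.append(p)
    z=np.median(w['range_z'][mb]);o,d=ray(w,pb)
    print(n,pb,sb,'tri',*tri(t,pa,w,pb),'plane',p,'depth',o+d*z)
d=P[1]-P[0];print((P[0]+P[1])/2,np.linalg.norm(d),np.degrees(np.arctan2(d[1],d[0])))
E
```

```text
B [289.2465 226.0277] [275 211  30  31 722] tri [0.4643 0.2177 0.062 ] 0.0022387213732855717 plane [0.4635 0.2169 0.062 ] depth [0.4633 0.2169 0.0625]
A [356.2425 227.2309] [343 212  29  30 602] tri [0.4423 0.2756 0.0654] 0.001570132653522758 plane [0.4425 0.2755 0.062 ] depth [0.4424 0.2754 0.0628]
start [ 39.6776 274.9825] [ 21 262  38  27 912] tri [0.5968 0.007  0.0592] 0.0022942683818739816 plane [0.594  0.0083 0.062 ] depth [0.5941 0.0082 0.0618]
[0.453  0.2462 0.062 ] 0.06223269382526422 109.67790347041564
```

Call:
carry_out(
  motion="0 -0.001 -0.01 0 0 0 115; 0 0 -0.014 0 0 0 115; 0 0 -0.014 0 0 0 115; 0 0 -0.014 0 0 0 115; 0 0 -0.014 0 0 0 115; 0 0 -0.014 0 0 0 115; 0 0 -0.014 0 0 0 115; 0 0 -0.014 0 0 0 115; 0 0 -0.012 0 0 0 115; 0 0 -0.01 0 0 0 115; 0 0 -0.007 0 0 0 115; 0 0 0 0 0 0 115; 0 0 0 0 0 0 115",
)

```text
time_s: 2.82
ee_pos: [0.4542, 0.2472, 0.0684]
eef_rot: [-3.142, -0.0, -2.778]
force: [0.3, 0.2, 0.8]
grip_width: 0.0518
grip_force: 0.0
```

```bash
python3 - <<'E'
from h import *
c=snap('wrist','w2'); snap('scene','s2')
E
```

```text
(no output)
```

View pics/w2.png

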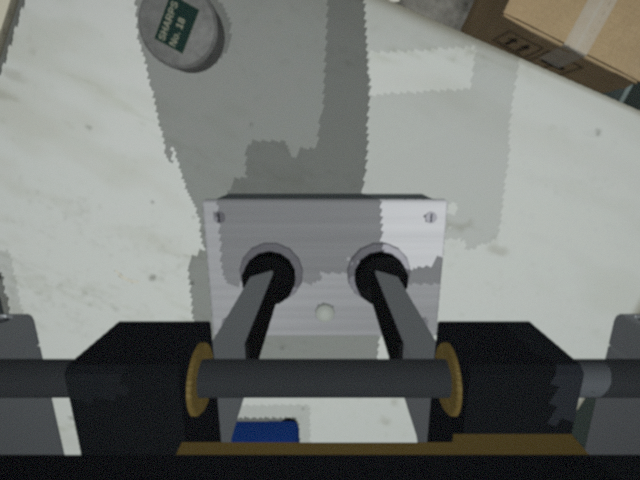

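View pics/s2.png

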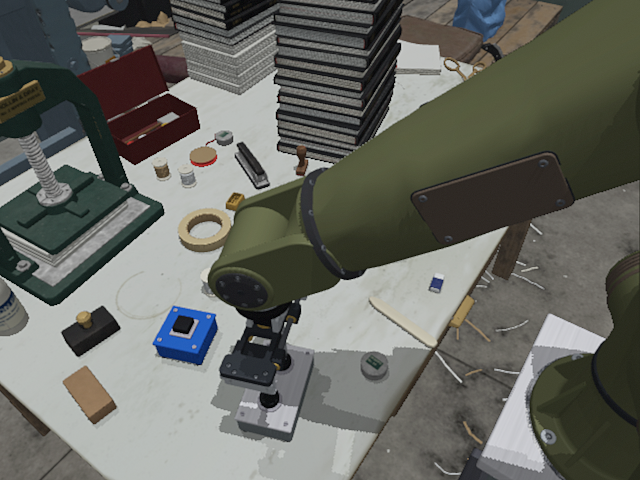

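Both fingertips sit over the cap centres, at wrist pixels (268,272) and (380,272), and the scene view shows both fingers above their buttons. Pressing now.

Call:
carry_out(
  motion="0 0 -0.003 0 0 0 115; 0 0 -0.003 0 0 0 115; 0 0 -0.003 0 0 0 115; 0 0 -0.003 0 0 0 115; 0 0 -0.002 0 0 0 115; 0 0 -0.001 0 0 0 115; 0 0 0 0 0 0 115; 0 0 0 0 0 0 115",
)

```text
time_s: 3.58
ee_pos: [0.4546, 0.2472, 0.0541]
eef_rot: [3.142, 0.001, -2.778]
force: [-2.8, -1.7, 12.3]
grip_width: 0.0519
grip_force: 5.9
```

Call:
carry_out(
  motion="0 0 0 0 0 0 115; 0 0 0 0 0 0 115; 0 0 0 0 0 0 115; 0 0 0 0 0 0 115; 0 0 0 0 0 0 115; 0 0 0 0 0 0 115; 0 0 0 0 0 0 115; 0 0 0 0 0 0 115; 0 0 0 0 0 0 115; 0 0 0 0 0 0 115; 0 0 0 0 0 0 115; 0 0 0 0 0 0 115; 0 0 0 0 0 0 115; 0 0 0 0 0 0 115; 0 0 0 0 0 0 115; 0 0 0 0 0 0 115; 0 0 0 0 0 0 115; 0 0 0 0 0 0 115; 0 0 0 0 0 0 115; 0 0 0 0 0 0 115",
)

```text
time_s: 5.25
ee_pos: [0.4547, 0.2472, 0.0541]
eef_rot: [3.142, 0.001, -2.778]
force: [-2.6, -1.1, 12.2]
grip_width: 0.0513
grip_force: 5.9
```

Call:
carry_out(
  motion="0 0 0 0 0 0 115; 0 0 0 0 0 0 115; 0 0 0 0 0 0 115; 0 0 0 0 0 0 115; 0 0 0 0 0 0 115; 0 0 0 0 0 0 115; 0 0 0 0 0 0 115; 0 0 0 0 0 0 115; 0 0 0 0 0 0 115; 0 0 0 0 0 0 115; 0 0 0 0 0 0 115; 0 0 0 0 0 0 115; 0 0 0 0 0 0 115; 0 0 0 0 0 0 115; 0 0 0 0 0 0 115; 0 0 0 0 0 0 115; 0 0 0 0 0 0 115; 0 0 0 0 0 0 115; 0 0 0 0 0 0 115; 0 0 0 0 0 0 115",
)

```text
time_s: 6.92
ee_pos: [0.4547, 0.2472, 0.0542]
eef_rot: [3.142, 0.001, -2.778]
force: [-3.1, -0.1, 11.8]
grip_width: 0.0517
grip_force: 5.9
```

Call:
carry_out(
  motion="0 0 0.002 0 0 0 115; 0 0 0.004 0 0 0 115; 0 0 0.006 0 0 0 115; 0 0 0.01 0 0 0 115; 0 0 0.02 0 0 0 115; 0 0 0.03 0 0 0 115; 0 0 0.03 0 0 0 115; 0 0 0.02 0 0 0 115; 0 0 0 0 0 0 115; 0 0 0 0 0 0 115",
)

```text
time_s: 7.75
ee_pos: [0.4545, 0.2471, 0.1764]
eef_rot: [3.141, 0.002, -2.778]
force: [-0.7, -0.1, -0.6]
grip_width: 0.0516
grip_force: 0.0
```

Call:
carry_out(
  motion="0.0142 -0.024 0 0 0 -0.6 255; 0.0142 -0.024 0 0 0 -0.6 255; 0.0142 -0.024 0 0 0 -0.6 255; 0.0142 -0.024 0 0 0 -0.6 255; 0.0142 -0.024 0 0 0 -0.6 255; 0.0142 -0.024 0 0 0 -0.6 255; 0.0142 -0.024 0 0 0 -0.6 255; 0.0142 -0.024 0 0 0 -0.6 255; 0.0142 -0.024 0 0 0 -0.6 255; 0.0142 -0.024 0 0 0 -0.6 255; 0 0 0 0 0 0 255; 0 0 0 0 0 0 255; 0 0 0 0 0 0 255; 0 0 0 0 0 0 255; 0 0 0 0 0 0 255",
  grip_force=5,
)

```text
time_s: 9.0
ee_pos: [0.596, 0.0079, 0.1753]
eef_rot: [3.141, -0.0, -2.881]
force: [-0.0, 0.1, 0.1]
grip_width: 0.0005
grip_force: 0.0
```

```bash
python3 - <<'E'
from h import *
c=snap('wrist','w3')
for p in ((323,225),(300,225)):
    pb,sb,mb=blob(c,p,40,45); print(pb,sb,onz(c,pb,.062),np.median(c['range_z'][mb]))
E
```

```text
[320.19226857 235.68158698] [304 219  33  34 983] [0.59666603 0.00430483 0.062     ] 0.30160794
[320.19226857 235.68158698] [304 219  33  34 983] [0.59666603 0.00430483 0.062     ] 0.30160794
```

View pics/w3.png

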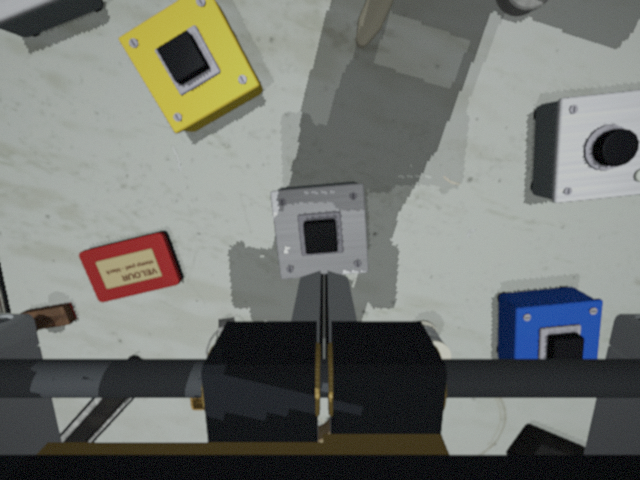

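The wrist view shows the grey start key at (320,236), directly ahead of the closed fingertips. The top and wrist views together give about (0.5967, 0.006), so I shift by that, go down and look once more.

Call:
carry_out(
  motion="0.0007 -0.002 -0.01 0 0 0 255; 0 0 -0.015 0 0 0 255; 0 0 -0.015 0 0 0 255; 0 0 -0.015 0 0 0 255; 0 0 -0.015 0 0 0 255; 0 0 -0.015 0 0 0 255; 0 0 -0.012 0 0 0 255; 0 0 -0.008 0 0 0 255; 0 0 0 0 0 0 255; 0 0 0 0 0 0 255",
)

```text
time_s: 9.88
ee_pos: [0.5971, 0.0051, 0.0704]
eef_rot: [3.142, -0.0, -2.882]
force: [0.1, 0.1, 0.2]
grip_width: 0.0004
grip_force: 0.0
```

```bash
python3 - <<'E'
from h import *
c=snap('wrist','w4')
cv2.imwrite('pics/w4c.png',cv2.resize(c['pixels'][180:360,200:440,::-1],None,fx=3,fy=3))
E
```

```text
(no output)
```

View pics/w4c.png

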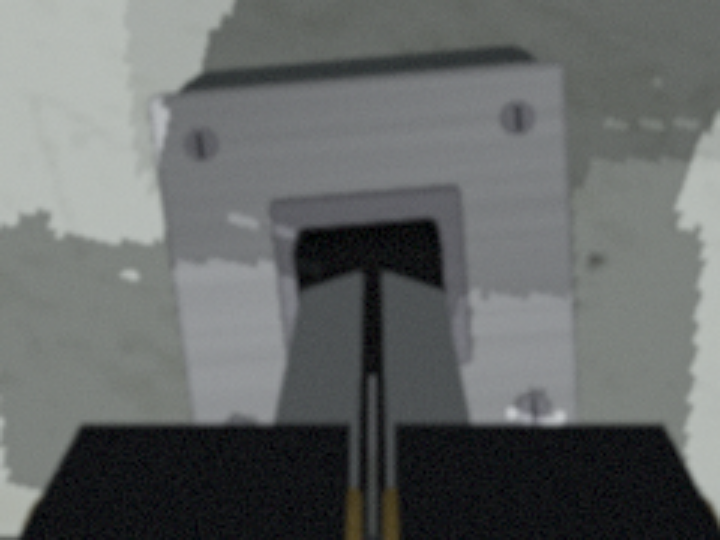

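The closed tips are at crop x≈372 and the key centre is at ≈370, so they are centred on the key. Pressing and releasing.

Call:
carry_out(
  motion="0 0 -0.003 0 0 0 255; 0 0 -0.004 0 0 0 255; 0 0 -0.004 0 0 0 255; 0 0 -0.003 0 0 0 255; 0 0 -0.002 0 0 0 255; 0 0 -0.001 0 0 0 255; 0 0 0 0 0 0 255; 0 0 0 0 0 0 255; 0 0 0 0 0 0 255; 0 0 0 0 0 0 255",
)

```text
time_s: 10.77
ee_pos: [0.5974, 0.005, 0.0542]
eef_rot: [-3.141, 0.001, -2.883]
force: [0.6, -0.5, 7.9]
grip_width: 0.0002
grip_force: 4.0
```

Call:
carry_out(
  motion="0 0 0.002 0 0 0 255; 0 0 0.004 0 0 0 255; 0 0 0.006 0 0 0 255; 0 0 0.01 0 0 0 255; 0 0 0.02 0 0 0 255; 0 0 0.03 0 0 0 255; 0 0 0.03 0 0 0 255; 0 0 0.03 0 0 0 255; 0 0 0.03 0 0 0 255; 0 0 0 0 0 0 255; 0 0 0 0 0 0 255; 0 0 0 0 0 0 255; 0 0 0 0 0 0 255; 0 0 0 0 0 0 255; 0 0 0 0 0 0 255",
)

```text
time_s: 12.02
ee_pos: [0.5968, 0.005, 0.2146]
eef_rot: [3.141, -0.001, -2.883]
force: [0.3, -0.9, 0.2]
grip_width: 0.0008
grip_force: 0.0
```

```bash
python3 - <<'E'
from h import *
snap('wrist','w5')
print(ctrl.get_obs()['force'],ctrl.hand_in())
E
```

```text
the job is handed in; nothing more can be done
[ 0.18526233 -0.02095877 -0.46541538] None
```

I pressed both reset buttons fully down together, held them for over 3 s and released them, then pressed and released the start key; the job is handed in at about 12 s, but the station gave no verdict.

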